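# Pack two watches and close the case on its dowels

### The arm

A 6-joint arm with a two-finger parallel gripper is mounted at the origin on the work surface. World frame = base frame: x ahead of the robot, y to its left, z up, the work surface at z = 0. Lengths are in m, angles in rad, forces in N, time in s.
With the tool pointing down it reaches from about 0.25 to 0.8 m from the base axis. Payload 3.9 kg.
Tool frame: the origin (TCP) lies where the fingers leave the gripper's body, on its centre line; the fingertips stand 73 mm ahead of it and the grasp point (between the pads) lies pinch_z ahead of it (pinch_z is the distance from the TCP to the grasp point, in m); x points along the fingers, y is the direction in which the jaws open and shut, and the axes are right-handed (so a half turn about x gives the same grasp; the last joint's range is limited). The gripper opens to 85 mm and grips with 20 to 120 N. Pads are 22 mm wide; open, the fingers measure 114 mm over their backs; the gripper's body (76 mm by 85 mm) begins 54 mm behind the grasp point. The pads swing forward as they close: fully open they stand 13 mm farther back than shut.
Start: joints at [-1.124, 0.26, -0.138, 1.173, 0, 1.571], TCP at [0.227, -0.473, 0.304] pointing down, gripper open.
Joint ranges: [-2.78, 2.78], [-0.83, 1.72], [-1.28, 1.37], [-1.9, 2.12], [-1.57, 1.48], [-3.14, 3.14]. Speed limits (rad/s): [2.57, 2.57, 3.14, 3.14, 3.14, 3.14].

### API

Orientations are given as a unit quaternion [w, x, y, z].
In Python, from rig import * gives the robot as it stands.
- The arm moves only by the tool send_rows, never from a script. Its argument "increments" is a list of rows, each an object of numbers: "x", "y", "z": the shift along the world's x, y, z in m; "yaw": the turn about the world's z in degrees; "hand": the finger opening in m, from 0 to 0.0854. A call has exactly 5 rows; each row is the pose to reach, as a shift and turn from the pose commanded when the call began; what a row does not reach only later rows make up. A row lasts 1/12 s, in which the tool goes at most 41.7 mm and 7.16 degrees, less where a joint would pass 70% of its speed; a pose out of reach is approached as far as the arm can. A call with a gripper value outside its range is refused whole. The fingers move at their own pace and stop on an object; the grip force is fixed at half the most. Time passes only in rows, so rows that repeat a pose let the fingers close, or fill a call up. It gives the time, the measured TCP pose, the force and the opening at its end, in the units of the state.
- get_obs(): the state, without advancing time (a new reading comes with each control period).
- read_camera(name): name is "scene" or "top" or "wrist"; returns the picture (480x640x3 uint8, red, green, blue); there is no depth.
- camera_info(name): a dict with "fx", "fy", "cx", "cy" (pixels), "origin" and "rotation" of the camera in the world; the wrist camera has in their place "T_tool_cam" (4x4, takes a point from camera to tool coordinates, whose origin is the TCP and whose axes are the tool frame's). Camera axes: x right, y up, looking along -z (the intrinsics and any distortion apply to the point x, -y, -z); pixel columns grow to the right and rows downward; lengths in m; the calibration is good to about 2 mm. The wrist camera is an equidistant fisheye: a pixel r from the principal point sees the ray r / f radians off the axis. A picture is of the moment at which its call begins: read the wrist's pose just before it. camera_info takes no time and is no camera call.
- finish_job(): hands the job in, once; it reports no verdict.
Trained networks look in the newest picture that a camera, given by its name, has taken for a name from the list of things; names that differ only in an ending like _2 or _b are one class to them, and where a whole thing is asked for, a point or a joint stands for the part that bears it (a point fixed in the world has none). Each returns a list of dicts, best first, with "score" (0 to 1); they miss things now and then, are a little off and sometimes report something else, mostly with a low value. They report only what shows in the picture. A call takes as long as a camera call. They do not tell look-alikes from the thing itself.
- cut_out(camera, thing): "region" (480x640 bool, what is visible of it) and "point" ([row, column] in pixels, amid what is visible of it).
The state is a dict: "clock": time; "joint_positions": joint angles; "joint_velocities": joint speeds; "joint_efforts": joint torques, N m; "eef_pos": TCP position; "tool_rot": TCP orientation; "force": force on the tool from outside, world axes, zero at the start; "wrist_torque": the same for the moment, N m; "finger_gap": finger opening in m.
Only numpy, scipy, OpenCV 4.12 (cv2) and the standard library are available. Lean on these libraries where they do the work, as an engineer would, in place of code of your own. Each camera call takes 0.05 s, during which the arm holds its last target.

### The job

Pack two of the four round watch heads into the lower half of the storage case, one lying flat in each pocket, and leave the other two and everything else on the desk where they are. Then lower the cover, rib side up, onto the two dowels and press it fully home against the spring bar, so that the halves meet. Finish while holding it pressed shut: do not let go, the spring would open the case again.

Things in the scene. Friction and masses are not known exactly. Their poses are not given: they have to be found in the camera images.
- lower_half: lower half of a grey plastic storage case, fixed to the desk, open side up: 96 (x) x 186 (y) x 22 mm high; its flat rim is 22 mm above the desk. Two pockets side by side along y, a 22 mm wide dividing wall between them, an upright dowel on each end wall. Origin: centre of its underside, z up, y along its length.
- pocket_a (a point): centre of the floor of the pocket on the +y side; the pocket is 80 mm (x) by 60 mm (y), 14 mm deep, floor 8 mm above the desk; axes as the lower half
- pocket_b (a point): centre of the floor of the other pocket (-y side), same size
- dowel_a (a point): tip of the steel dowel at the +y end (82 mm from the centre): 10 mm diameter, 20 mm tall above the rim, its top 6 mm taper to 5 mm diameter
- dowel_b (a point): tip of the same kind of dowel at the -y end
- lift_bar (a joint): steel spring bar (62 mm along x, 9 mm wide) that stands 8 mm above the rim in the middle of the dividing wall. Value in m: 0 = fully up, 0.008 = pressed level with the rim. The spring takes about 5 N to start and 10 N when fully down, more than the cover's weight, so a released cover rises again to about 8 mm above the rim.
- cover_grip (a point): centre of the cover's grip rib (24 mm wide along x, 80 mm long along y, 30 mm tall, on top of the plate): 29 mm above the cover's underside, 15 mm above the plate's top, 15 mm below the rib's top; y along the length. With the case shut this point is over the middle of the lower half, 51 mm above the desk.
- watch_1_c (a point): a round steel wristwatch head without strap, dial up, one of four alike on the bare desk: 40 mm diameter, 12 mm thick (straight side 2 to 9 mm above the desk), short strap lugs at its two y ends (47 mm over the lugs along y, 25 mm across x). Grip it across x, on the 40 mm round sides clear of the lugs; 70 g. This point is its centre, 6 mm above its underside.
- watch_2_c (a point): same as watch_1_c, another of the four
- watch_3_c (a point): same as watch_1_c, another of the four
- watch_4_c (a point): same as watch_1_c, another of the four
- square_watch_c (a point): rectangular steel watch head with a white dial, 34 x 40 x 9 mm; not one of the four round ones. A bystander: leave it alone. This point is its centre.
- lens_cap: black round lens cap, 58 mm diameter, 9 mm high. A bystander: leave it alone. Origin at the centre of its underside.
- bangle: brass ring bangle lying flat, 66 mm diameter, 10 mm high. A bystander: leave it alone. Origin at the centre of its underside.
- cover: cover (upper half): grey plastic plate 96 (x) x 186 (y) x 14 mm with a 12 mm through hole 82 mm from the centre at each end of y, and a grip rib on top; about 0.2 to 0.35 kg. It starts flat on the desk, rib up, and fits the dowels either way round. Origin: centre of its underside.
There are look-alikes about, which are no part of the job. What is shaped like the part that bears watch_3_c but green is not meant.

How it is judged:
By the outcome, as a careful person would: the job done as asked, in the order asked, and still so for the second after the job is handed in, while the arm keeps its last pose, push and grip.
It also fails if it takes over 67 s, if anything falls off the work surface, if the arm or the gripper's body presses on something with over 40 N, if the wrist force passes 120 N, or if a joint passes its speed limit or range.

## Working session

There is one attempt and no reset: what is moved stays moved. The work goes in short steps, Python scripts to look and compute and a tool call to move; the robot and the scene stay as the last step left them, time stands still between calls to the robot, and variables do not carry over. Pictures are saved under pics/ and viewed, and the job is handed in when it is done.

Besides the shell and the picture viewer there is one more tool, called after ">>>" as a command line: name --argument value ..., lists and objects as JSON in quotes. send_rows: Moves the arm, as the interface text tells. Its arguments: {"type":"object","properties":{"increments":{"type":"array"}},"required":["increments"]}

```bash
mkdir -p pics; ls; python3 - <<'E'
from rig import *
import cv2
print(get_obs())
for c in ["scene","top","wrist"]:
    im=read_camera(c); cv2.imwrite(f"pics/{c}0.png",im[:,:,::-1]); print(c,camera_info(c))
E
```

```text
pics
{'clock': 0.0, 'joint_positions': array([-1.12397424e+00,  2.60645184e-01, -1.39388897e-01,  1.17268659e+00,
        1.40916603e-06,  1.57077376e+00]), 'joint_velocities': array([-1.89089988e-04,  1.03407367e-03,  1.29720233e-03, -8.22500149e-05,
       -6.14313531e-04,  7.03739109e-04]), 'joint_efforts': array([-4.10788562e-05, -4.05680215e+01,  2.53921759e+01,  1.86933222e-02,
       -9.43154009e-05,  1.17811689e-05]), 'eef_pos': array([ 0.22661793, -0.4729657 ,  0.30307762]), 'tool_rot': array([-0.15600872, -0.689381  , -0.15733585,  0.68968149]), 'force': array([ 0.43088208,  0.32360906, -0.37828349]), 'wrist_torque': array([ 0.02386235, -0.0336997 , -0.0049302 ]), 'finger_gap': 0.0852439080257016}
scene {'fx': 579.4212387409212, 'fy': 579.4212387409212, 'cx': 311.95713381692485, 'cy': 249.19667171661038, 'origin': array([1.04652261, 0.19461088, 0.89650377]), 'rotation': array([0.54769261, 0.16949316, 0.24885217, 0.78062633])}
top {'fx': 483.1581494448961, 'fy': 483.1581494448961, 'cx': 316.19440550734504, 'cy': 235.2290306381521, 'origin': array([0.43112679, 0.00108544, 1.00135575]), 'rotation': array([-0.69782371, -0.03588244,  0.04245663,  0.71410921])}
wrist {'fx': 371.64829954431775, 'fy': 371.64829954431775, 'cx': 320.38639739393403, 'cy': 238.77123526099436, 'T_tool_cam': array([[-4.30625503e-04,  2.64158112e-01, -9.64479293e-01,
        -6.91439408e-02],
       [ 9.99999612e-01, -6.27008285e-04, -6.18214061e-04,
         1.37150862e-03],
       [-7.68042766e-04, -9.64479185e-01, -2.64157739e-01,
        -6.61567944e-02],
       [ 0.00000000e+00,  0.00000000e+00,  0.00000000e+00,
         1.00000000e+00]])}
```

View pics/top0.png

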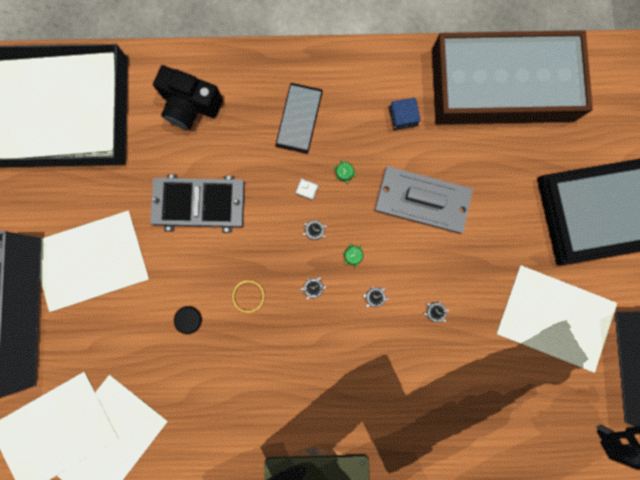

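View pics/scene0.png

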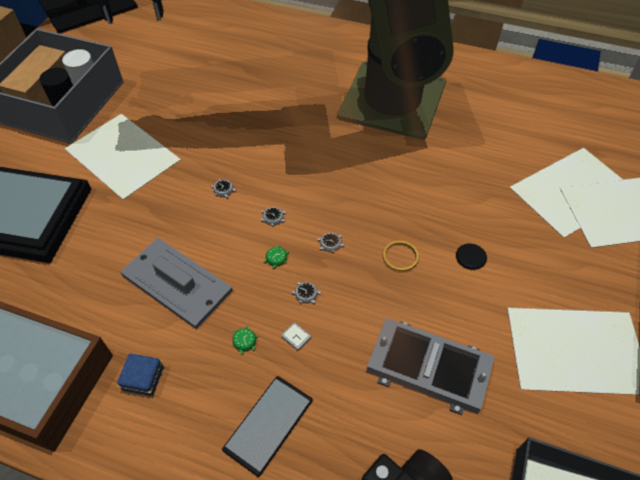

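```bash
python3 -c "
import rig;print([n for n in dir(rig) if not n.startswith('__')]); print(getattr(rig,'pinch_z',None))"
```

```text
['IKError', 'camera_info', 'cut_out', 'finish_job', 'get_obs', 'pinch_z', 'read_camera']
0.0539
```

```bash
cat > h.py <<'E'
from rig import *
import numpy as np, cv2
from scipy.spatial.transform import Rotation as R
def Rq(q): return R.from_quat([q[1],q[2],q[3],q[0]]).as_matrix()
def campose(name,obs=None):
    ci=camera_info(name)
    if name!="wrist": return ci,Rq(ci["rotation"]),np.array(ci["origin"])
    T=np.array(ci["T_tool_cam"]); obs=obs or get_obs()
    Rt=Rq(obs["tool_rot"]); return ci,Rt@T[:3,:3],Rt@T[:3,3]+obs["eef_pos"]
def ray(name,uv,pose):
    ci,Rc,o=pose
    a=(np.array(uv,float)-[ci["cx"],ci["cy"]])/ci["fx"]
    a=a.reshape(-1,2)
    if name=="wrist":
        r=np.linalg.norm(a,axis=1,keepdims=True)+1e-12
        d=np.c_[a/r*np.sin(r),np.cos(r)]
    else: d=np.c_[a,np.ones(len(a))]
    d=d*[1,-1,-1]
    return o,d@Rc.T
def hit(name,uv,z,pose):
    o,d=ray(name,uv,pose)
    return o+d*((z-o[2])/d[:,2])[:,None]
def proj(name,P,pose):
    ci,Rc,o=pose
    p=((np.atleast_2d(P)-o)@Rc)*[1,-1,-1]
    if name=="wrist":
        rr=np.linalg.norm(p[:,:2],axis=1); th=np.arctan2(rr,p[:,2]); a=p[:,:2]/rr[:,None]*th[:,None]
    else: a=p[:,:2]/p[:,2:]
    return a*ci["fx"]+[ci["cx"],ci["cy"]]
def mask_rect(name,m,z,pose):
    m=m.astype(np.uint8); cs,_=cv2.findContours(m,cv2.RETR_EXTERNAL,cv2.CHAIN_APPROX_NONE)
    c=max(cs,key=cv2.contourArea)[:,0,:]
    w=hit(name,c,z,pose)[:,:2]
    r=cv2.minAreaRect((w*1000).astype(np.float32))
    mm=cv2.moments((w*1000).astype(np.float32).reshape(-1,1,2))
    return r,(mm["m10"]/mm["m00"],mm["m01"]/mm["m00"])
E
python3 - <<'E'
from h import *
for c in ["top","scene"]:
    read_camera(c); p=campose(c)
    for t,z in [("watch_1_c",.006),("lower_half",.022),("cover",.014),("dowel_a",.042),("lift_bar",.03),("cover_grip",.044),("square_watch_c",.005)]:
        for d in cut_out(c,t):
            if d["region"].sum()<4: continue
            r,m=mask_rect(c,d["region"],z,p)
            print(c,t,round(d["score"],2),np.round(d["point"]),"ctr",np.round(r[0]),"size",np.round(r[1]),round(r[2]),"mom",np.round(m))
print(get_obs()["clock"])
E
```

```text
top watch_1_c 0.69 [311. 436.] ctr [ 378. -251.] size [43. 40.] 70 mom [ 378. -251.]
top lower_half 0.91 [203. 197.] ctr [610. 232.] size [193. 119.] 88 mom [613. 232.]
top cover 0.86 [199. 424.] ctr [ 610. -234.] size [188.  98.] 73 mom [ 610. -234.]
top dowel_a 0.83 [207. 197.] ctr [607. 227.] size [187. 116.] 88 mom [609. 227.]
top lift_bar 0.51 [203. 195.] ctr [614. 233.] size [60. 10.] 0 mom [615. 233.]
top cover_grip 0.59 [199. 424.] ctr [ 605. -228.] size [182.  97.] 73 mom [ 605. -228.]
top cover_grip 0.22 [201. 198.] ctr [608. 227.] size [185. 116.] 88 mom [609. 227.]
top square_watch_c 0.82 [192. 306.] ctr [639.   8.] size [40. 36.] 66 mom [639.   8.]
scene watch_1_c 0.76 [190. 223.] ctr [ 382. -249.] size [44. 44.] 77 mom [ 382. -249.]
scene watch_1_c 0.61 [359. 433.] ctr [606. 235.] size [10. 65.] 87 mom [607. 235.]
scene lower_half 0.61 [366. 431.] ctr [625. 234.] size [186. 120.] 87 mom [622. 234.]
scene cover 0.81 [280. 174.] ctr [ 616. -232.] size [193. 101.] 74 mom [ 616. -231.]
scene dowel_a 0.7 [367. 430.] ctr [633. 233.] size [183. 120.] 87 mom [631. 233.]
scene lift_bar 0.74 [361. 431.] ctr [618. 234.] size [ 9. 64.] 87 mom [617. 234.]
scene cover_grip 0.96 [285. 176.] ctr [ 630. -217.] size [185.  97.] 73 mom [ 630. -217.]
scene square_watch_c 0.92 [337. 298.] ctr [641.  10.] size [41. 35.] 69 mom [641.   9.]
0.95
```

View pics/wrist0.png

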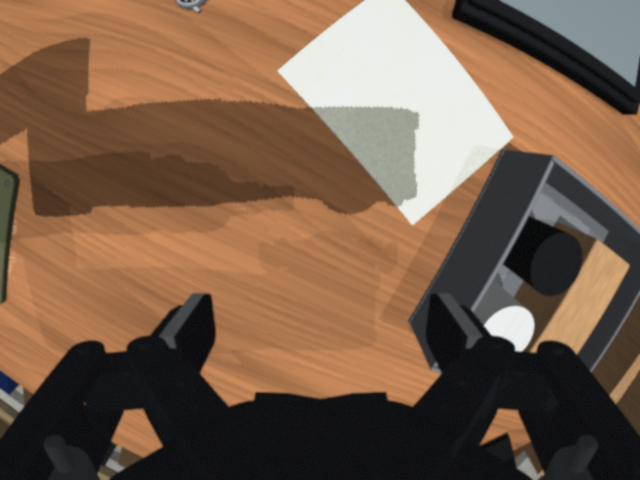

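```bash
python3 - <<'E'
from h import *
o=get_obs(); M=Rq(o["tool_rot"]); print(np.round(M,3)); 
p=campose("top")
print(np.round(hit("top",[[315,230],[314,288],[376,297],[437,312],[345,172],[354,256]],.012,p)*1000))
p=campose("wrist",o)
print(np.round(p[2],3), np.round(hit("wrist",[[320,240],[320,100],[320,350]],0,p),3))
im=cv2.imread("pics/top0.png")[150:350,140:490]; cv2.imwrite("pics/topz.png",cv2.resize(im,None,fx=2.28,fy=2.28,interpolation=cv2.INTER_CUBIC))
E
```

```text
[[-0.     0.432 -0.902]
 [-0.    -0.902 -0.432]
 [-1.     0.     0.   ]]
[[ 552.   -7.   12.]
 [ 433.   -2.   12.]
 [ 412. -128.   12.]
 [ 379. -251.   12.]
 [ 673.  -73.   12.]
 [ 497.  -86.   12.]]
[ 0.287 -0.446  0.373] [[ 0.194 -0.491  0.   ]
 [ 0.323 -0.429  0.   ]
 [ 0.073 -0.549  0.   ]]
```

View pics/topz.png

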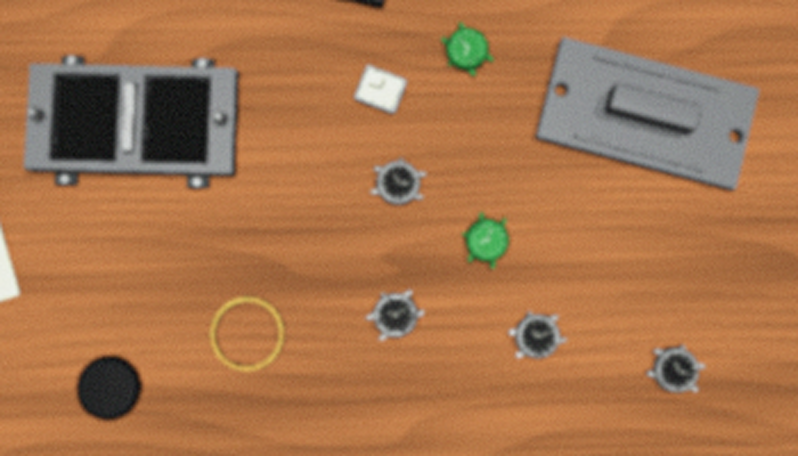

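>>> send_rows --increments '[{"x": 0.018,"y": 0.034,"z": 0,"yaw": 6},{"x": 0.036,"y": 0.068,"z": 0,"yaw": 12},{"x": 0.054,"y": 0.102,"z": 0,"yaw": 18},{"x": 0.072,"y": 0.136,"z": 0,"yaw": 24},{"x": 0.09,"y": 0.17,"z": 0,"yaw": 30}]'

```text
invalid input at $.increments[0]: expected keys x, y, z, yaw, hand
```

>>> send_rows --increments '[{"x": 0.018,"y": 0.034,"z": 0,"yaw": 6},{"x": 0.036,"y": 0.068,"z": 0,"yaw": 12},{"x": 0.054,"y": 0.102,"z": 0,"yaw": 18},{"x": 0.072,"y": 0.136,"z": 0,"yaw": 24},{"x": 0.09,"y": 0.17,"z": 0,"yaw": 30}]'

```text
invalid input at $.increments[0]: expected keys x, y, z, yaw, hand
```

>>> send_rows --increments '[{"x": 0.015,"y": 0.03,"z": -0.02,"yaw": 2},{"x": 0.03,"y": 0.06,"z": -0.03,"yaw": 4.4},{"x": 0.03,"y": 0.06,"z": -0.03,"yaw": 4.4},{"x": 0.03,"y": 0.06,"z": -0.03,"yaw": 4.4},{"x": 0.03,"y": 0.06,"z": -0.03,"yaw": 4.4}]'

```text
invalid input at $.increments[0]: expected keys x, y, z, yaw, hand
```

```bash
python3 - <<'E'
from h import *
o=get_obs(); print(o["clock"],o["eef_pos"],np.round(Rq(o["tool_rot"]),3),o["joint_positions"])
im=read_camera("wrist"); cv2.imwrite("pics/wrist1.png",im[:,:,::-1])
p=campose("wrist",o)
for d in cut_out("wrist","watch_1_c"):
    r,m=mask_rect("wrist",d["region"],.009,p)
    print(round(d["score"],2),np.round(d["point"]),"ctr",np.round(r[0]),"size",np.round(r[1]),round(r[2]),"mom",np.round(m))
E
```

```text
0.95 [ 0.22682638 -0.47346155  0.30392996] [[-0.     0.432 -0.902]
 [-0.    -0.902 -0.432]
 [-1.     0.     0.   ]] [-1.12400399e+00  2.59949661e-01 -1.38102053e-01  1.17268432e+00
 -4.15959847e-05  1.57080953e+00]
0.75 [  2. 193.] ctr [ 362. -261.] size [14. 35.] 17 mom [ 364. -262.]
```

View pics/wrist1.png

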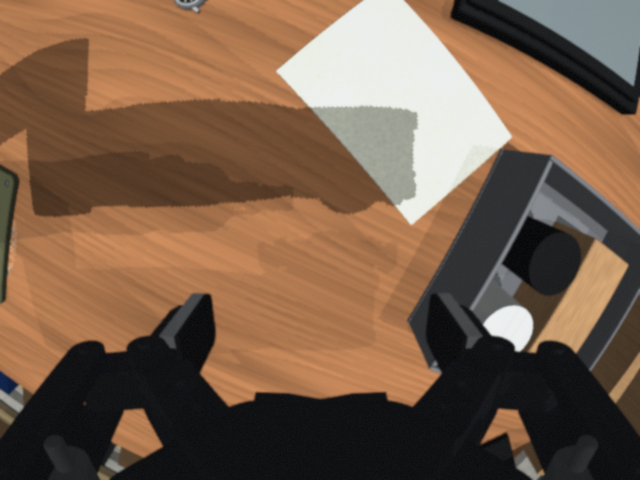

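All keys are required in each row; the refused calls moved nothing.

>>> send_rows --increments '[{"x": 0.018,"y": 0.034,"z": 0,"yaw": 6,"hand": 0.085},{"x": 0.036,"y": 0.068,"z": 0,"yaw": 12,"hand": 0.085},{"x": 0.054,"y": 0.102,"z": 0,"yaw": 18,"hand": 0.085},{"x": 0.072,"y": 0.136,"z": 0,"yaw": 24,"hand": 0.085},{"x": 0.09,"y": 0.17,"z": 0,"yaw": 30,"hand": 0.085}]'

```text
clock: 1.47
eef_pos: [0.3172, -0.302, 0.304]
tool_rot: [0.331, 0.625, 0.331, -0.625]
force: [1.3, 0.2, -0.2]
finger_gap: 0.0852
```

>>> send_rows --increments '[{"x": 0.018,"y": 0.034,"z": 0,"yaw": 6,"hand": 0.085},{"x": 0.036,"y": 0.068,"z": 0,"yaw": 12,"hand": 0.085},{"x": 0.054,"y": 0.102,"z": 0,"yaw": 18,"hand": 0.085},{"x": 0.072,"y": 0.136,"z": 0,"yaw": 24,"hand": 0.085},{"x": 0.09,"y": 0.17,"z": 0,"yaw": 30,"hand": 0.085}]'

```text
clock: 1.88
eef_pos: [0.4074, -0.1317, 0.3042]
tool_rot: [0.482, 0.518, 0.481, -0.517]
force: [0.6, -0.6, -0.4]
finger_gap: 0.0848
```

>>> send_rows --increments '[{"x": 0.015,"y": 0.03,"z": -0.02,"yaw": 2,"hand": 0.085},{"x": 0.03,"y": 0.06,"z": -0.03,"yaw": 4.4,"hand": 0.085},{"x": 0.03,"y": 0.06,"z": -0.03,"yaw": 4.4,"hand": 0.085},{"x": 0.03,"y": 0.06,"z": -0.03,"yaw": 4.4,"hand": 0.085},{"x": 0.03,"y": 0.06,"z": -0.03,"yaw": 4.4,"hand": 0.085}]'

```text
clock: 2.3
eef_pos: [0.4367, -0.0736, 0.274]
tool_rot: [-0.5, -0.5, -0.5, 0.5]
force: [-0.6, -0.4, 0.5]
finger_gap: 0.0852
```

```bash
cat > look.py <<'E'
import sys
from h import *
o=get_obs(); print(o["clock"],o["eef_pos"],"jawdeg",np.degrees(np.arctan2(*Rq(o["tool_rot"])[[1,0],1])),np.round(o["joint_positions"],2))
im=read_camera("wrist"); cv2.imwrite("pics/%s.png"%sys.argv[1],im[:,:,::-1])
p=campose("wrist",o)
for t,z in [a.split(":") for a in sys.argv[2:]]:
  for d in cut_out("wrist",t):
    r,m=mask_rect("wrist",d["region"],float(z),p)
    print(t,round(d["score"],2),np.round(d["point"]),"ctr",np.round(r[0]),"size",np.round(r[1]),round(r[2]),"mom",np.round(m))
E
python3 look.py wrist2 watch_1_c:.009
```

```text
2.3 [ 0.43668067 -0.07361396  0.27403116] jawdeg 0.012234703734525598 [-0.17  0.14 -0.38  1.06 -0.    1.4 ]
watch_1_c 0.55 [369. 265.] ctr [ 381. -250.] size [49. 40.] 68 mom [ 379. -249.]
```

View pics/wrist2.png

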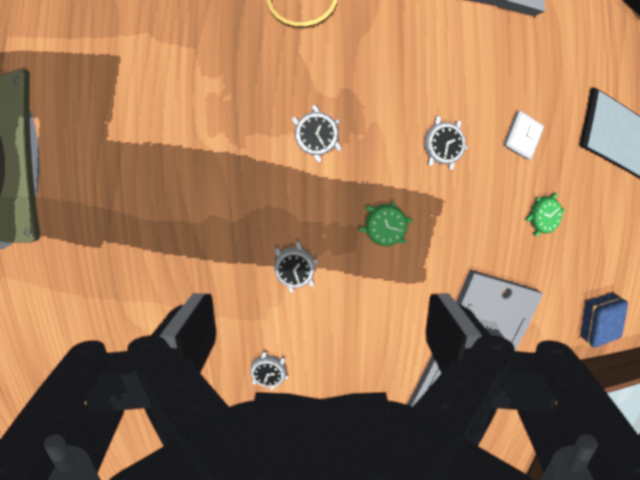

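```bash
cat >> h.py <<'E'
def rectify(im,name,pose,cx,cy,half,z,s=0.0005):
    # output: right=+x, up=+y
    n=int(2*half/s)
    jj,ii=np.meshgrid(np.arange(n),np.arange(n))
    P=np.c_[(cx-half+jj*s).ravel(),(cy+half-ii*s).ravel(),np.full(n*n,z)]
    uv=proj(name,P,pose).astype(np.float32).reshape(n,n,2)
    return cv2.remap(im,uv[...,0],uv[...,1],cv2.INTER_CUBIC)
E
python3 - <<'E'
from h import *
o=get_obs(); p=campose("wrist",o); im=cv2.imread("pics/wrist2.png")
print(np.round(hit("wrist",[[316,132],[294,268],[445,143]],.009,p)*1000))
out=[]
for u in [[316,132],[294,268],[445,143]]:
    c=hit("wrist",[u],.009,p)[0]
    out.append(cv2.resize(rectify(im,"wrist",p,round(c[0],3),round(c[1],3),.035,.008,.0005),(260,260)))
cv2.imwrite("pics/rect2.png",np.hstack(out))
E
```

```text
[[ 433.   -3.    9.]
 [ 412. -130.    9.]
 [ 552.   -9.    9.]]
```

View pics/rect2.png

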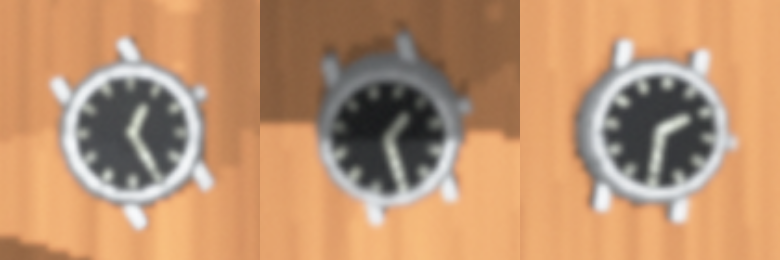

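```bash
python3 - <<'E'
from h import *
ci=camera_info("wrist"); T=np.array(ci["T_tool_cam"])
pose=(ci,T[:3,:3],T[:3,3])
for uv,y in [((213,294),.0425),((428,294),.0425),((178,345),.0425),((462,345),.0425)]:
    o,d=ray("wrist",[uv],pose); d=d[0]; 
    t=(np.sign(d[1])*y-o[1])/d[1]; print(uv,np.round(o+t*d,4))
im=cv2.imread("pics/wrist2.png")[270:420,120:520]; cv2.imwrite("pics/fing.png",cv2.resize(im,None,fx=2,fy=2,interpolation=cv2.INTER_CUBIC))
E
```

```text
(213, 294) [ 0.0623 -0.0425 -0.0064]
(428, 294) [ 0.0612  0.0425 -0.007 ]
(178, 345) [ 0.0215 -0.0425 -0.0073]
(462, 345) [ 0.0214  0.0425 -0.0075]
```

View pics/fing.png

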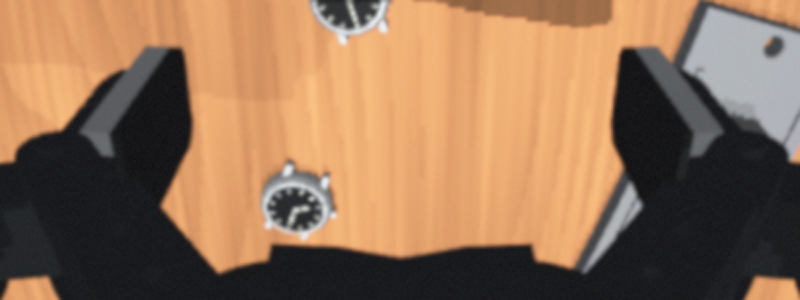

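>>> send_rows --increments '[{"x": -0.001,"y": 0.02,"z": -0.03,"yaw": 7,"hand": 0.06},{"x": -0.002,"y": 0.04,"z": -0.06,"yaw": 14,"hand": 0.06},{"x": -0.003,"y": 0.06,"z": -0.09,"yaw": 21,"hand": 0.06},{"x": -0.004,"y": 0.071,"z": -0.12,"yaw": 28,"hand": 0.06},{"x": -0.004,"y": 0.071,"z": -0.144,"yaw": 30,"hand": 0.06}]'

```text
clock: 2.82
eef_pos: [0.432, -0.0022, 0.1287]
tool_rot: [0.613, 0.352, 0.613, -0.352]
force: [0.1, 0.6, -0.8]
finger_gap: 0.0599
```

```bash
python3 look.py wrist3 watch_1_c:.009
```

```text
2.8167 [ 0.43197824 -0.00219175  0.12874869] jawdeg 30.234535981548202 [-0.01  0.26 -0.65  0.66  0.    1.04]
watch_1_c 0.46 [461. 131.] ctr [ 384. -240.] size [35.  9.] 79 mom [ 384. -237.]
watch_1_c 0.19 [155. 626.] ctr [566. 156.] size [41. 83.] 37 mom [570. 159.]
```

View pics/wrist3.png

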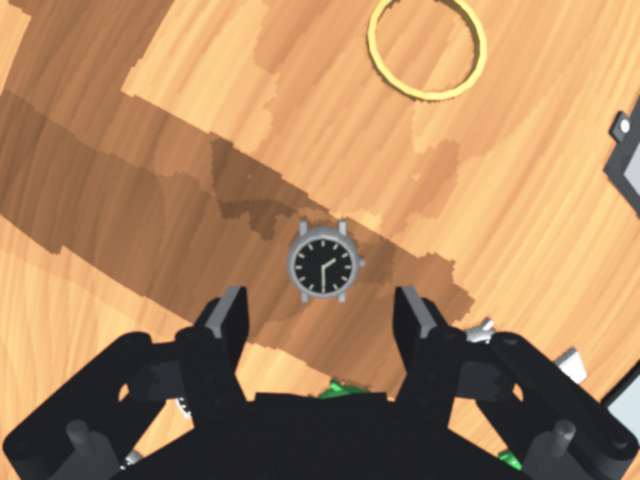

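```bash
python3 - <<'E'
from h import *
o=get_obs(); p=campose("wrist",o)
print(hit("wrist",[[323,264]],.010,p)*1000,o["eef_pos"],o["finger_gap"])
print(proj("wrist",[[o["eef_pos"][0],o["eef_pos"][1],.01]],p))
E
```

```text
[[429.5221686   -2.56694369  10.        ]] [ 0.42987617 -0.00323429  0.12739829] 0.06031637573733428
[[322.94747462 265.34119027]]
```

>>> send_rows --increments '[{"x": 0.001,"y": -0.001,"z": -0.02,"yaw": 0,"hand": 0.06},{"x": 0.001,"y": -0.001,"z": -0.035,"yaw": 0,"hand": 0.06},{"x": 0.001,"y": -0.001,"z": -0.048,"yaw": 0,"hand": 0.056},{"x": 0.001,"y": -0.001,"z": -0.056,"yaw": 0,"hand": 0.054},{"x": 0.001,"y": -0.001,"z": -0.056,"yaw": 0,"hand": 0.054}]'

```text
clock: 3.33
eef_pos: [0.434, -0.0045, 0.074]
tool_rot: [0.612, 0.354, 0.612, -0.355]
force: [-0.5, 0.3, 0.4]
finger_gap: 0.0541
```

>>> send_rows --increments '[{"x": -0.002,"y": 0.001,"z": 0,"yaw": 0,"hand": 0.045},{"x": -0.002,"y": 0.001,"z": 0,"yaw": 0,"hand": 0.03},{"x": -0.002,"y": 0.001,"z": 0,"yaw": 0,"hand": 0.03},{"x": -0.002,"y": 0.001,"z": 0,"yaw": 0,"hand": 0.03},{"x": -0.002,"y": 0.001,"z": 0,"yaw": 0,"hand": 0.03}]'

```text
clock: 3.75
eef_pos: [0.4323, -0.0028, 0.0756]
tool_rot: [0.613, 0.354, 0.612, -0.354]
force: [-1.6, -0.7, 6.3]
finger_gap: 0.0363
```

```bash
python3 look.py wrist4; python3 -c "
from h import *
o=get_obs();print(o['finger_gap'],o['force'])"
```

```text
3.75 [ 0.43232929 -0.00278142  0.07557626] jawdeg 29.959271286883933 [-0.01  0.34 -0.72  0.51 -0.    1.04]
0.03661845961178697 [-1.60423578 -0.99045491  7.37656252]
```

View pics/wrist4.png

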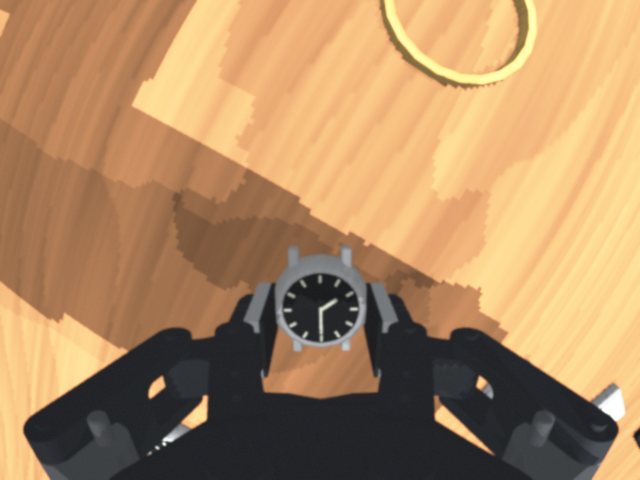

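>>> send_rows --increments '[{"x": 0,"y": 0,"z": 0.015,"yaw": 0,"hand": 0.03},{"x": 0,"y": 0,"z": 0.045,"yaw": 0,"hand": 0.03},{"x": 0.02,"y": 0.02,"z": 0.07,"yaw": -6,"hand": 0.03},{"x": 0.042,"y": 0.042,"z": 0.09,"yaw": -12,"hand": 0.03},{"x": 0.065,"y": 0.065,"z": 0.11,"yaw": -18,"hand": 0.03}]'

```text
clock: 4.22
eef_pos: [0.4974, 0.0629, 0.1868]
tool_rot: [0.549, 0.447, 0.547, -0.446]
force: [1.0, 0.2, -0.7]
finger_gap: 0.0364
```

>>> send_rows --increments '[{"x": 0.025,"y": 0.025,"z": 0.02,"yaw": -5,"hand": 0.03},{"x": 0.05,"y": 0.05,"z": 0.035,"yaw": -10,"hand": 0.03},{"x": 0.075,"y": 0.075,"z": 0.035,"yaw": -14,"hand": 0.03},{"x": 0.1,"y": 0.1,"z": 0.035,"yaw": -14,"hand": 0.03},{"x": 0.103,"y": 0.108,"z": 0.035,"yaw": -14,"hand": 0.03}]'

```text
clock: 4.63
eef_pos: [0.6044, 0.1742, 0.2206]
tool_rot: [0.493, 0.511, 0.491, -0.506]
force: [1.9, -0.1, -1.2]
finger_gap: 0.0362
```

>>> send_rows --increments '[{"x": 0,"y": 0,"z": 0,"yaw": 0,"hand": 0.03},{"x": 0,"y": 0,"z": 0,"yaw": 0,"hand": 0.03},{"x": 0,"y": 0,"z": 0,"yaw": 0,"hand": 0.03},{"x": 0,"y": 0,"z": 0,"yaw": 0,"hand": 0.03},{"x": 0,"y": 0,"z": 0,"yaw": 0,"hand": 0.03}]'

```text
clock: 5.05
eef_pos: [0.5989, 0.1693, 0.2192]
tool_rot: [-0.491, -0.509, -0.491, 0.509]
force: [-0.1, 0.6, 0.1]
finger_gap: 0.0361
```

```bash
python3 look.py wrist5 lower_half:.022 lift_bar:.03
```

```text
5.05 [0.59891821 0.16933749 0.21920721] jawdeg -2.0729903601345976 [ 0.28  0.47 -0.04  1.06 -0.    1.88]
lower_half 0.67 [136. 339.] ctr [614. 232.] size [187. 113.] 88 mom [615. 235.]
lift_bar 0.59 [141. 337.] ctr [615. 232.] size [10. 62.] 86 mom [614. 232.]
```

View pics/wrist5.png

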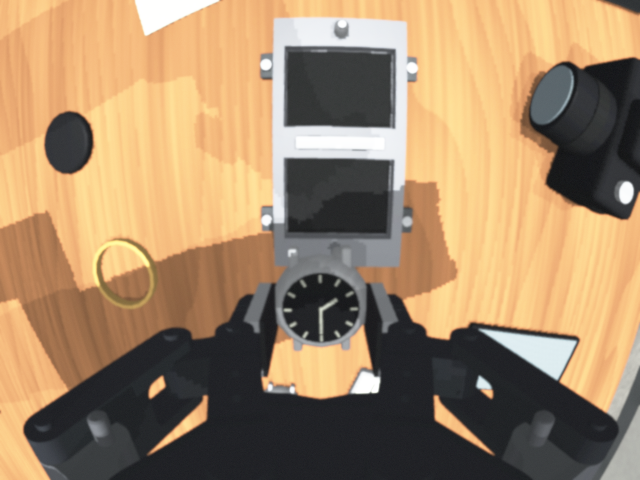

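```bash
python3 - <<'E'
from h import *
o=get_obs(); p=campose("wrist",o); im=cv2.imread("pics/wrist5.png")
r=rectify(im,"wrist",p,.614,.232,.11,.022,.0004)  # 550px
cv2.imwrite("pics/rect5.png",r)
E
```

```text
(no output)
```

View pics/rect5.png

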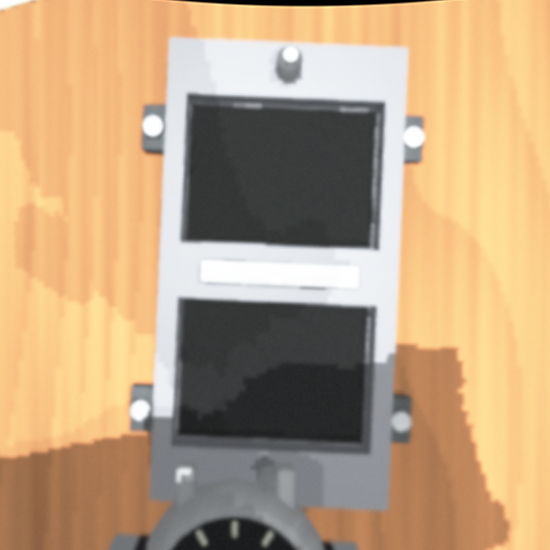

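>>> send_rows --increments '[{"x": 0.008,"y": 0.011,"z": -0.02,"yaw": 0,"hand": 0.03},{"x": 0.015,"y": 0.022,"z": -0.045,"yaw": 0,"hand": 0.03},{"x": 0.015,"y": 0.022,"z": -0.07,"yaw": 0,"hand": 0.03},{"x": 0.015,"y": 0.022,"z": -0.08,"yaw": 0,"hand": 0.03},{"x": 0.015,"y": 0.022,"z": -0.08,"yaw": 0,"hand": 0.03}]'

```text
clock: 5.62
eef_pos: [0.6124, 0.1916, 0.1357]
tool_rot: [-0.49, -0.506, -0.492, 0.511]
force: [-1.1, 0.1, -1.0]
finger_gap: 0.0363
```

```bash
python3 look.py wrist6;  python3 - <<'E'
from h import *
ci=camera_info("wrist"); T=np.array(ci["T_tool_cam"])
print(proj("wrist",[[.0636,0,0],[.0539,.0,.0]],(ci,T[:3,:3],T[:3,3])))
E
```

```text
5.6167 [0.61244412 0.19161635 0.13574882] jawdeg -2.0096213604012156 [ 0.3   0.57 -0.1   0.91 -0.    1.91]
[[319.87154393 309.09916277]
 [319.83172697 320.51634122]]
```

View pics/wrist6.png

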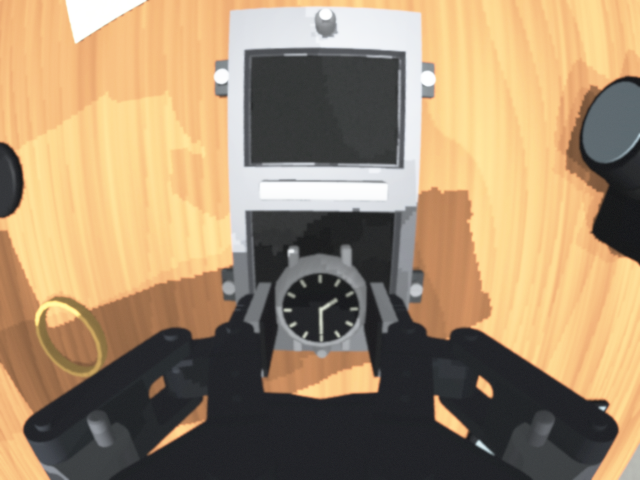

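```bash
python3 - <<'E'
from h import *
o=get_obs(); p=campose("wrist",o); print(o["eef_pos"])
print(hit("wrist",[[323.5,190]],.030,p)*1000)
print(hit("wrist",[[245,50],[406,51],[404,167],[243,166]],.022,p).mean(0)*1000)
print(proj("wrist",[[.6172,.2736,.022],[.6156,.2326,.03],[.614,.1916,.022]],p))
E
```

```text
[0.61353259 0.19188101 0.13771348]
[[616.23171969 232.65199669  30.        ]]
[618.2095326  273.62763977  22.        ]
[[322.59603731 105.79917852]
 [322.18496296 190.15061487]
 [321.72363189 265.62227774]]
```

>>> send_rows --increments '[{"x": 0.001,"y": 0,"z": -0.015,"yaw": 0,"hand": 0.03},{"x": 0.001,"y": 0,"z": -0.03,"yaw": 0,"hand": 0.03},{"x": 0.001,"y": 0,"z": -0.042,"yaw": 0,"hand": 0.03},{"x": 0.001,"y": 0,"z": -0.05,"yaw": 0,"hand": 0.03},{"x": 0.001,"y": 0,"z": -0.052,"yaw": 0,"hand": 0.03}]'

```text
clock: 6.08
eef_pos: [0.6158, 0.1922, 0.087]
tool_rot: [-0.491, -0.509, -0.491, 0.509]
force: [-0.3, -0.6, -1.0]
finger_gap: 0.036
```

>>> send_rows --increments '[{"x": 0,"y": 0,"z": -0.002,"yaw": 0,"hand": 0.03},{"x": 0,"y": 0,"z": -0.0035,"yaw": 0,"hand": 0.03},{"x": 0,"y": 0,"z": -0.0035,"yaw": 0,"hand": 0.044},{"x": 0,"y": 0,"z": -0.0035,"yaw": 0,"hand": 0.044},{"x": 0,"y": 0,"z": -0.0035,"yaw": 0,"hand": 0.044}]'

```text
clock: 6.5
eef_pos: [0.6163, 0.1927, 0.0842]
tool_rot: [0.491, 0.509, 0.491, -0.508]
force: [0.6, -0.2, 0.3]
finger_gap: 0.0442
```

>>> send_rows --increments '[{"x": 0,"y": 0,"z": 0.01,"yaw": 0,"hand": 0.044},{"x": 0,"y": 0,"z": 0.03,"yaw": 0,"hand": 0.044},{"x": 0,"y": 0,"z": 0.06,"yaw": 0,"hand": 0.06},{"x": 0,"y": -0.01,"z": 0.09,"yaw": 0,"hand": 0.06},{"x": 0,"y": -0.03,"z": 0.12,"yaw": 0,"hand": 0.06}]'

```text
clock: 6.92
eef_pos: [0.6158, 0.1641, 0.2056]
tool_rot: [0.492, 0.508, 0.492, -0.507]
force: [0.5, -0.4, 0.3]
finger_gap: 0.06
```

```bash
python3 look.py wrist7
```

```text
6.9167 [0.61580942 0.16407562 0.20555361] jawdeg -1.8317909921534066 [ 0.26  0.5  -0.02  1.04  0.    1.86]
```

View pics/wrist7.png

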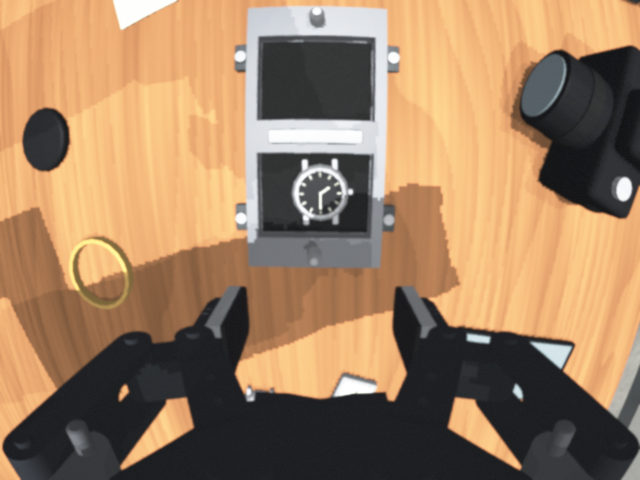

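>>> send_rows --increments '[{"x": -0.015,"y": -0.04,"z": 0,"yaw": -2,"hand": 0.06},{"x": -0.03,"y": -0.08,"z": 0,"yaw": -4,"hand": 0.06},{"x": -0.045,"y": -0.12,"z": -0.01,"yaw": -6,"hand": 0.06},{"x": -0.06,"y": -0.155,"z": -0.03,"yaw": -7,"hand": 0.06},{"x": -0.064,"y": -0.174,"z": -0.06,"yaw": -7,"hand": 0.06}]'

```text
clock: 7.38
eef_pos: [0.5524, -0.0141, 0.1468]
tool_rot: [0.46, 0.54, 0.457, -0.537]
force: [0.7, 0.1, 0.4]
finger_gap: 0.0597
```

>>> send_rows --increments '[{"x": 0,"y": 0,"z": -0.015,"yaw": 0,"hand": 0.06},{"x": 0,"y": 0,"z": -0.015,"yaw": 0,"hand": 0.06},{"x": 0,"y": 0,"z": -0.015,"yaw": 0,"hand": 0.06},{"x": 0,"y": 0,"z": -0.015,"yaw": 0,"hand": 0.06},{"x": 0,"y": 0,"z": -0.015,"yaw": 0,"hand": 0.06}]'

```text
clock: 7.8
eef_pos: [0.5536, -0.0107, 0.1302]
tool_rot: [0.46, 0.538, 0.459, -0.536]
force: [0.0, 0.1, 0.2]
finger_gap: 0.0601
```

```bash
python3 look.py wrist8;  python3 - <<'E'
from h import *
o=get_obs(); p=campose("wrist",o); print(o["eef_pos"]);print(proj("wrist",[[o["eef_pos"][0],o["eef_pos"][1],.01]],p))
E
```

```text
7.8 [ 0.55356593 -0.01068541  0.1301591 ] jawdeg -8.925734775722074 [-0.02  0.44 -0.36  0.77  0.    1.71]
[ 0.55344428 -0.0106354   0.13002561]
[[318.94834676 262.91750478]]
```

View pics/wrist8.png

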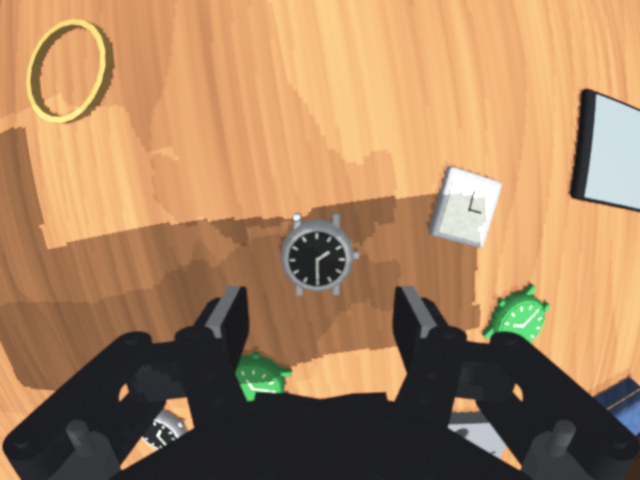

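>>> send_rows --increments '[{"x": -0.001,"y": 0.0035,"z": -0.02,"yaw": 0,"hand": 0.06},{"x": -0.001,"y": 0.0035,"z": -0.035,"yaw": 0,"hand": 0.06},{"x": -0.001,"y": 0.0035,"z": -0.047,"yaw": 0,"hand": 0.056},{"x": -0.001,"y": 0.0035,"z": -0.054,"yaw": 0,"hand": 0.054},{"x": -0.001,"y": 0.0035,"z": -0.0545,"yaw": 0,"hand": 0.05}]'

```text
clock: 8.27
eef_pos: [0.5506, -0.0074, 0.0733]
tool_rot: [-0.459, -0.537, -0.46, 0.538]
force: [-0.1, -0.4, -0.2]
finger_gap: 0.0497
```

>>> send_rows --increments '[{"x": 0,"y": 0,"z": 0,"yaw": 0,"hand": 0.04},{"x": 0,"y": 0,"z": 0,"yaw": 0,"hand": 0.03},{"x": 0,"y": 0,"z": 0,"yaw": 0,"hand": 0.03},{"x": 0,"y": 0,"z": 0,"yaw": 0,"hand": 0.03},{"x": 0,"y": 0,"z": 0,"yaw": 0,"hand": 0.03}]'

```text
clock: 8.68
eef_pos: [0.5517, -0.0078, 0.0749]
tool_rot: [0.46, 0.538, 0.459, -0.537]
force: [-0.1, 1.4, 5.0]
finger_gap: 0.0365
```

>>> send_rows --increments '[{"x": 0,"y": 0,"z": 0.015,"yaw": 0,"hand": 0.03},{"x": 0,"y": 0,"z": 0.045,"yaw": 0,"hand": 0.03},{"x": 0.006,"y": 0.025,"z": 0.07,"yaw": 2,"hand": 0.03},{"x": 0.014,"y": 0.06,"z": 0.085,"yaw": 4,"hand": 0.03},{"x": 0.023,"y": 0.1,"z": 0.085,"yaw": 7,"hand": 0.03}]'

```text
clock: 9.1
eef_pos: [0.5762, 0.0919, 0.1631]
tool_rot: [0.492, 0.511, 0.489, -0.507]
force: [-0.2, -0.7, -1.1]
finger_gap: 0.0363
```

>>> send_rows --increments '[{"x": 0.009,"y": 0.04,"z": 0,"yaw": 0,"hand": 0.03},{"x": 0.018,"y": 0.08,"z": 0,"yaw": 0,"hand": 0.03},{"x": 0.027,"y": 0.12,"z": 0,"yaw": 0,"hand": 0.03},{"x": 0.036,"y": 0.155,"z": 0,"yaw": 0,"hand": 0.03},{"x": 0.042,"y": 0.181,"z": 0,"yaw": 0,"hand": 0.03}]'

```text
clock: 9.52
eef_pos: [0.6163, 0.2764, 0.1588]
tool_rot: [0.492, 0.509, 0.492, -0.508]
force: [0.4, 0.3, -1.2]
finger_gap: 0.0364
```

>>> send_rows --increments '[{"x": 0,"y": 0,"z": -0.02,"yaw": 0,"hand": 0.03},{"x": 0,"y": 0,"z": -0.03,"yaw": 0,"hand": 0.03},{"x": 0,"y": 0,"z": -0.03,"yaw": 0,"hand": 0.03},{"x": 0,"y": 0,"z": -0.03,"yaw": 0,"hand": 0.03},{"x": 0,"y": 0,"z": -0.03,"yaw": 0,"hand": 0.03}]'

```text
clock: 9.93
eef_pos: [0.6157, 0.2719, 0.1291]
tool_rot: [-0.491, -0.509, -0.491, 0.509]
force: [0.6, -0.3, -0.7]
finger_gap: 0.0366
```

```bash
python3 look.py wrist9;  python3 - <<'E'
from h import *
o=get_obs(); p=campose("wrist",o); print(o["eef_pos"]);print(proj("wrist",[[.6176,.2737,.022],[.619,.314,.042]],p))
E
```

```text
9.9333 [0.61569484 0.27186101 0.12913368] jawdeg -2.0825791464427064 [ 0.42  0.62 -0.03  0.93 -0.    2.02]
[0.61610426 0.27199816 0.12964066]
[[322.74400732 267.48575809]
 [323.10984959 193.84947967]]
```

View pics/wrist9.png

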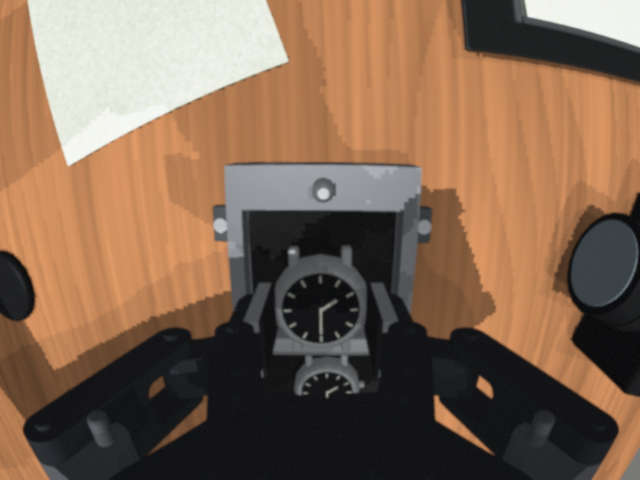

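>>> send_rows --increments '[{"x": 0.0015,"y": 0.002,"z": -0.015,"yaw": 0,"hand": 0.03},{"x": 0.0015,"y": 0.002,"z": -0.03,"yaw": 0,"hand": 0.03},{"x": 0.0015,"y": 0.002,"z": -0.04,"yaw": 0,"hand": 0.03},{"x": 0.0015,"y": 0.002,"z": -0.045,"yaw": 0,"hand": 0.03},{"x": 0.0015,"y": 0.002,"z": -0.045,"yaw": 0,"hand": 0.03}]'

```text
clock: 10.4
eef_pos: [0.6171, 0.2743, 0.0837]
tool_rot: [-0.491, -0.509, -0.491, 0.509]
force: [-0.1, 0.2, 0.2]
finger_gap: 0.0364
```

>>> send_rows --increments '[{"x": 0,"y": 0,"z": 0,"yaw": 0,"hand": 0.03},{"x": 0,"y": 0,"z": 0,"yaw": 0,"hand": 0.044},{"x": 0,"y": 0,"z": 0,"yaw": 0,"hand": 0.044},{"x": 0,"y": 0,"z": 0,"yaw": 0,"hand": 0.044},{"x": 0,"y": 0,"z": 0,"yaw": 0,"hand": 0.044}]'

```text
clock: 10.82
eef_pos: [0.6176, 0.2752, 0.0844]
tool_rot: [0.491, 0.509, 0.491, -0.508]
force: [-0.5, -0.2, -0.2]
finger_gap: 0.044
```

>>> send_rows --increments '[{"x": 0,"y": 0,"z": 0.01,"yaw": 0,"hand": 0.044},{"x": 0,"y": 0,"z": 0.03,"yaw": 0,"hand": 0.044},{"x": 0,"y": 0,"z": 0.06,"yaw": 0,"hand": 0.06},{"x": 0,"y": -0.04,"z": 0.1,"yaw": 0,"hand": 0.06},{"x": 0,"y": -0.08,"z": 0.12,"yaw": 0,"hand": 0.06}]'

```text
clock: 11.23
eef_pos: [0.6183, 0.2119, 0.1983]
tool_rot: [0.493, 0.509, 0.492, -0.506]
force: [0.3, -0.8, 0.6]
finger_gap: 0.0602
```

```bash
python3 look.py wrist10; cp pics/wrist10.png /dev/null; python3 - <<'E'
from h import *
o=get_obs(); p=campose("wrist",o); im=cv2.imread("pics/wrist10.png")
print(o["eef_pos"])
cv2.imwrite("pics/rect10.png",rectify(im,"wrist",p,.616,.2327,.11,.022,.0004))
E
```

```text
11.2333 [0.6182769  0.21190001 0.19832974] jawdeg -1.7559820711900558 [0.33 0.53 0.01 1.04 0.   1.93]
[0.6196364  0.20434197 0.20273836]
```

View pics/rect10.png

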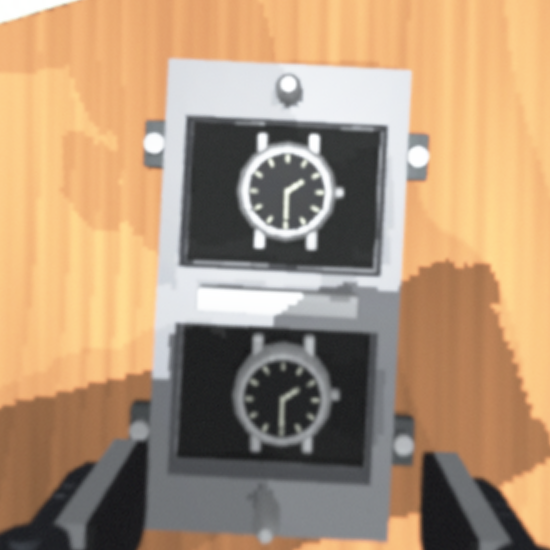

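>>> send_rows --increments '[{"x": 0,"y": -0.04,"z": 0.02,"yaw": -1,"hand": 0.06},{"x": 0,"y": -0.08,"z": 0.04,"yaw": -2,"hand": 0.06},{"x": 0,"y": -0.12,"z": 0.05,"yaw": -3,"hand": 0.06},{"x": 0,"y": -0.16,"z": 0.05,"yaw": -4,"hand": 0.06},{"x": 0,"y": -0.2,"z": 0.05,"yaw": -5,"hand": 0.06}]'

```text
clock: 11.7
eef_pos: [0.6178, 0.0104, 0.2473]
tool_rot: [0.469, 0.531, 0.468, -0.529]
force: [0.5, 0.7, 0.2]
finger_gap: 0.0598
```

>>> send_rows --increments '[{"x": 0,"y": -0.04,"z": 0,"yaw": -2,"hand": 0.06},{"x": 0,"y": -0.08,"z": 0,"yaw": -4,"hand": 0.06},{"x": 0,"y": -0.12,"z": 0,"yaw": -6,"hand": 0.06},{"x": 0,"y": -0.16,"z": 0,"yaw": -8,"hand": 0.06},{"x": 0,"y": -0.2,"z": 0,"yaw": -10,"hand": 0.06}]'

```text
clock: 12.12
eef_pos: [0.617, -0.19, 0.2458]
tool_rot: [0.42, 0.569, 0.42, -0.569]
force: [0.7, 0.8, 0.1]
finger_gap: 0.06
```

>>> send_rows --increments '[{"x": -0.01,"y": -0.03,"z": 0,"yaw": 0,"hand": 0.06},{"x": -0.01,"y": -0.07,"z": 0,"yaw": 0,"hand": 0.06},{"x": -0.01,"y": -0.07,"z": 0,"yaw": 0,"hand": 0.06},{"x": -0.01,"y": -0.07,"z": 0,"yaw": 0,"hand": 0.06},{"x": -0.01,"y": -0.07,"z": 0,"yaw": 0,"hand": 0.06}]'

```text
clock: 12.53
eef_pos: [0.6072, -0.2581, 0.2452]
tool_rot: [0.42, 0.569, 0.421, -0.568]
force: [-0.0, 0.8, -0.6]
finger_gap: 0.06
```

```bash
python3 look.py wrist11 cover:.014; python3 - <<'E'
from h import *
o=get_obs(); p=campose("wrist",o); im=cv2.imread("pics/wrist11.png")
print(o["eef_pos"])
cv2.imwrite("pics/rect11.png",rectify(im,"wrist",p,.612,-.232,.12,.014,.0004))
E
```

```text
12.5333 [ 0.6071761  -0.25805598  0.24518695] jawdeg -17.04784109812129 [-0.4   0.52  0.11  1.16  0.    1.47]
cover 0.76 [188. 317.] ctr [ 611. -238.] size [186.  96.] 74 mom [ 611. -237.]
[ 0.60746981 -0.25682449  0.24515251]
```

View pics/rect11.png

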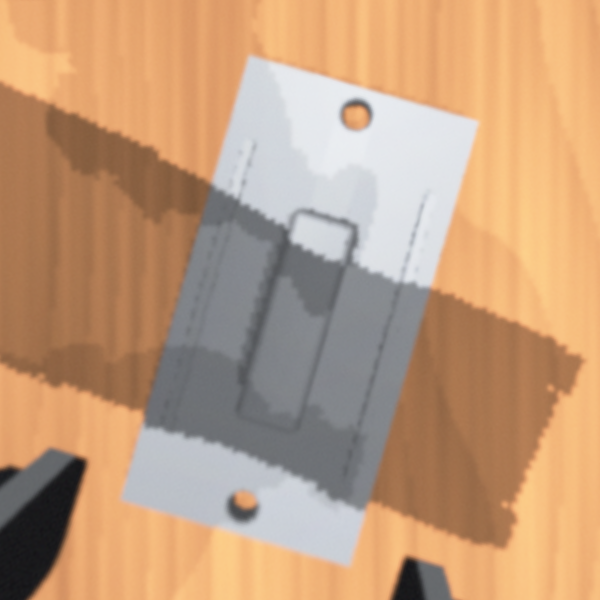

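View pics/wrist11.png

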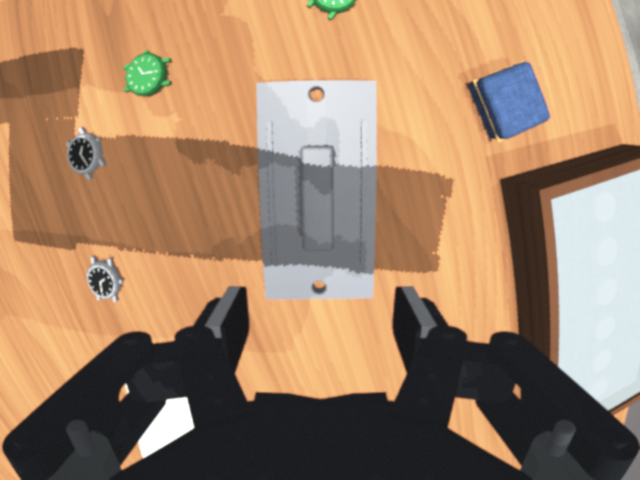

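>>> send_rows --increments '[{"x": 0.003,"y": 0.011,"z": -0.03,"yaw": 0.9,"hand": 0.05},{"x": 0.005,"y": 0.021,"z": -0.06,"yaw": 0.9,"hand": 0.05},{"x": 0.005,"y": 0.021,"z": -0.085,"yaw": 0.9,"hand": 0.05},{"x": 0.005,"y": 0.021,"z": -0.105,"yaw": 0.9,"hand": 0.05},{"x": 0.005,"y": 0.021,"z": -0.105,"yaw": 0.9,"hand": 0.05}]'

```text
clock: 13.05
eef_pos: [0.6097, -0.2339, 0.1353]
tool_rot: [-0.423, -0.563, -0.429, 0.566]
force: [-1.0, 0.7, -0.5]
finger_gap: 0.0499
```

```bash
python3 look.py wrist12; python3 - <<'E'
from h import *
o=get_obs(); p=campose("wrist",o)
c,s=np.cos(np.radians(-16.1)),np.sin(np.radians(-16.1))
C=np.array([.6123,-.2361])
L=[(C+[c*x-s*y,s*x+c*y]).tolist()+[.044] for x,y in [(-.012,.04),(.012,.04),(0,0)]]
print(o["eef_pos"],proj("wrist",L,p), proj("wrist",[[*o["eef_pos"][:2],.044]],p))
E
```

```text
13.05 [ 0.60973391 -0.23393449  0.13532229] jawdeg -15.942544164639063 [-0.37  0.59 -0.07  0.92  0.    1.48]
[ 0.6108094  -0.23469748  0.13772371] [[297.65675792 198.8008951 ]
 [351.7213057  199.05878735]
 [324.17808012 283.04598905]] [[320.32607178 281.19538426]]
```

View pics/wrist12.png

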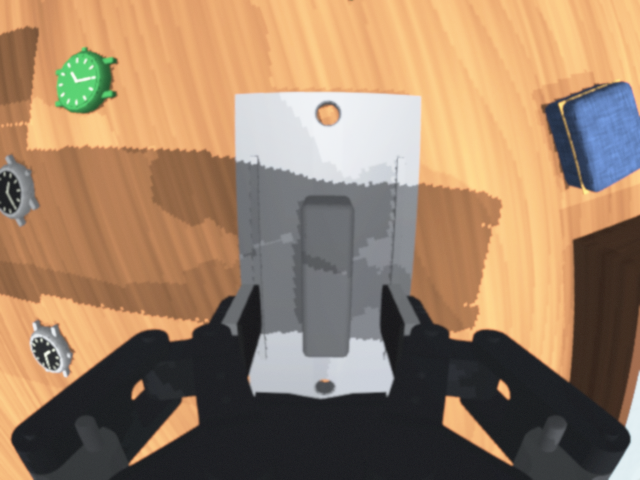

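>>> send_rows --increments '[{"x": 0.002,"y": -0.001,"z": -0.015,"yaw": 0,"hand": 0.05},{"x": 0.002,"y": -0.001,"z": -0.03,"yaw": 0,"hand": 0.05},{"x": 0.002,"y": -0.001,"z": -0.042,"yaw": 0,"hand": 0.05},{"x": 0.002,"y": -0.001,"z": -0.047,"yaw": 0,"hand": 0.05},{"x": 0.002,"y": -0.001,"z": -0.047,"yaw": 0,"hand": 0.05}]'

```text
clock: 13.52
eef_pos: [0.6145, -0.2375, 0.0933]
tool_rot: [-0.425, -0.565, -0.425, 0.565]
force: [-0.6, -0.2, -0.0]
finger_gap: 0.0498
```

```bash
python3 look.py wrist13
```

```text
13.5167 [ 0.61452643 -0.23751487  0.09327666] jawdeg -16.055000275263072 [-0.37  0.63 -0.11  0.83  0.    1.48]
```

View pics/wrist13.png

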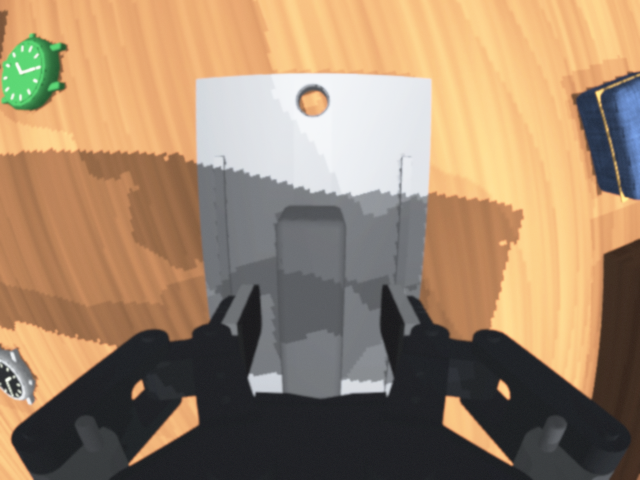

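>>> send_rows --increments '[{"x": -0.003,"y": 0.001,"z": -0.001,"yaw": 0,"hand": 0.05},{"x": -0.003,"y": 0.001,"z": -0.001,"yaw": 0,"hand": 0.05},{"x": -0.003,"y": 0.001,"z": -0.001,"yaw": 0,"hand": 0.03},{"x": -0.003,"y": 0.001,"z": -0.001,"yaw": 0,"hand": 0.015},{"x": -0.003,"y": 0.001,"z": -0.001,"yaw": 0,"hand": 0.012}]'

```text
clock: 13.98
eef_pos: [0.6119, -0.2373, 0.0928]
tool_rot: [0.426, 0.565, 0.425, -0.565]
force: [-0.6, 0.3, 8.7]
finger_gap: 0.0229
```

>>> send_rows --increments '[{"x": 0,"y": 0,"z": 0,"yaw": 0,"hand": 0.01},{"x": 0,"y": 0,"z": 0,"yaw": 0,"hand": 0.01},{"x": 0,"y": 0,"z": 0,"yaw": 0,"hand": 0.01},{"x": 0,"y": 0,"z": 0,"yaw": 0,"hand": 0.01},{"x": 0,"y": 0,"z": 0,"yaw": 0,"hand": 0.01}]'

```text
clock: 14.4
eef_pos: [0.6118, -0.2373, 0.0928]
tool_rot: [0.425, 0.565, 0.425, -0.565]
force: [-0.7, 0.5, 6.2]
finger_gap: 0.0231
```

```bash
python3 look.py wrist14; python3 -c "
from h import *
o=get_obs(); print(o['eef_pos'],o['force'],o['finger_gap'])"
```

```text
14.4 [ 0.61182418 -0.23728463  0.09280664] jawdeg -16.10519768541023 [-0.37  0.62 -0.12  0.82  0.    1.48]
[ 0.61185181 -0.23729021  0.09281199] [-0.33675012 -0.47306257  4.87096722] 0.023435919343566435
```

View pics/wrist14.png

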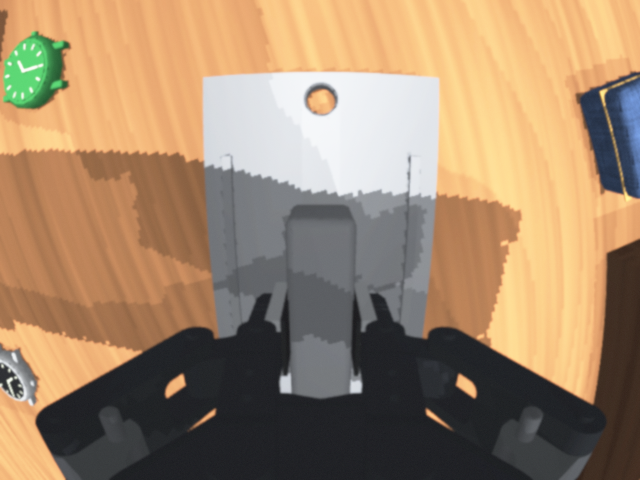

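```bash
python3 - <<'E'
from h import *
o=get_obs(); p=campose("wrist",o)
h=hit("wrist",[[321,99.5]],.014,p)[0]; print(h)
d=h[:2]-o["eef_pos"][:2]; a=np.radians(-16.1); ax=np.array([np.cos(a),np.sin(a)]); ay=np.array([-ax[1],ax[0]])
print("hole in tool (jaw, +ydir):",d@ax*1000,d@ay*1000)
print(hit("wrist",[[203,77],[439,77]],.014,p))
E
```

```text
[ 0.63521382 -0.15949668  0.014     ]
hole in tool (jaw, +ydir): 0.8724504468024195 81.22102190393241
[[ 0.5925353  -0.13542197  0.014     ]
 [ 0.68427004 -0.16175999  0.014     ]]
```

>>> send_rows --increments '[{"x": 0,"y": 0,"z": 0.015,"yaw": 0,"hand": 0.01},{"x": 0,"y": 0,"z": 0.04,"yaw": 0,"hand": 0.01},{"x": 0,"y": 0.01,"z": 0.07,"yaw": 0,"hand": 0.01},{"x": 0,"y": 0.035,"z": 0.1,"yaw": 1,"hand": 0.01},{"x": 0,"y": 0.07,"z": 0.11,"yaw": 3,"hand": 0.01}]'

```text
clock: 14.87
eef_pos: [0.6131, -0.1692, 0.2056]
tool_rot: [0.441, 0.555, 0.437, -0.553]
force: [1.3, 0.9, -1.8]
finger_gap: 0.0232
```

>>> send_rows --increments '[{"x": 0.001,"y": 0.04,"z": 0,"yaw": 1,"hand": 0.01},{"x": 0.001,"y": 0.08,"z": 0,"yaw": 2,"hand": 0.01},{"x": 0.002,"y": 0.12,"z": 0,"yaw": 3,"hand": 0.01},{"x": 0.002,"y": 0.16,"z": 0,"yaw": 4,"hand": 0.01},{"x": 0.003,"y": 0.2,"z": 0,"yaw": 5,"hand": 0.01}]'

```text
clock: 15.28
eef_pos: [0.6132, 0.0347, 0.2009]
tool_rot: [-0.463, -0.533, -0.464, 0.535]
force: [0.6, 0.5, -2.8]
finger_gap: 0.0228
```

>>> send_rows --increments '[{"x": 0,"y": 0.04,"z": 0,"yaw": 2,"hand": 0.01},{"x": 0,"y": 0.08,"z": 0,"yaw": 4,"hand": 0.01},{"x": 0.001,"y": 0.12,"z": 0,"yaw": 5.8,"hand": 0.01},{"x": 0.001,"y": 0.16,"z": 0,"yaw": 5.8,"hand": 0.01},{"x": 0.001,"y": 0.199,"z": 0,"yaw": 5.8,"hand": 0.01}]'

```text
clock: 15.7
eef_pos: [0.6144, 0.2338, 0.2007]
tool_rot: [-0.49, -0.509, -0.49, 0.511]
force: [0.6, -1.3, -2.3]
finger_gap: 0.023
```

>>> send_rows --increments '[{"x": 0,"y": 0,"z": -0.02,"yaw": 0,"hand": 0.01},{"x": 0,"y": 0,"z": -0.03,"yaw": 0,"hand": 0.01},{"x": 0,"y": 0,"z": -0.03,"yaw": 0,"hand": 0.01},{"x": 0,"y": 0,"z": -0.03,"yaw": 0,"hand": 0.01},{"x": 0,"y": 0,"z": -0.03,"yaw": 0,"hand": 0.01}]'

```text
clock: 16.12
eef_pos: [0.6154, 0.2307, 0.1719]
tool_rot: [-0.489, -0.51, -0.49, 0.511]
force: [-0.3, -0.8, -1.7]
finger_gap: 0.023
```

```bash
python3 look.py wrist15; python3 -c "
from h import *
o=get_obs(); print(o['eef_pos'],o['force'],o['finger_gap'])"
```

```text
16.1167 [0.61537346 0.23071115 0.17192438] jawdeg -2.3944838743118884 [ 0.36  0.56 -0.02  1.   -0.    1.97]
[0.61580445 0.23078469 0.17250066] [ 0.30616099 -0.35424081 -1.86312473] 0.02297024664781308
```

View pics/wrist15.png

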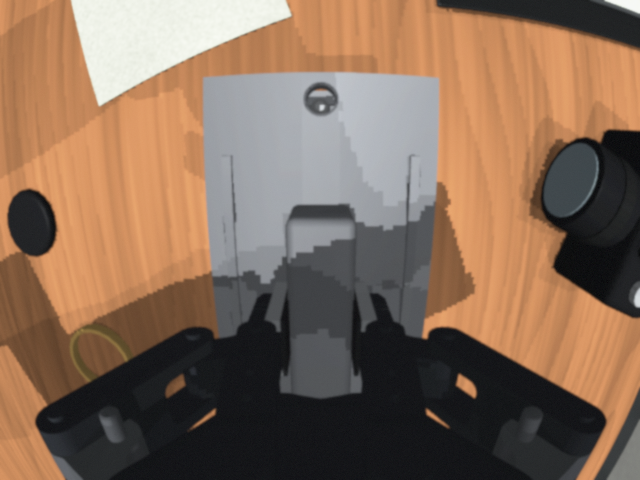

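```bash
python3 - <<'E'
from h import *
im=cv2.imread("pics/wrist15.png")[70:130,290:350]
cv2.imwrite("pics/z15.png",cv2.resize(im,None,fx=10,fy=10,interpolation=cv2.INTER_CUBIC))
E
```

```text
(no output)
```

View pics/z15.png

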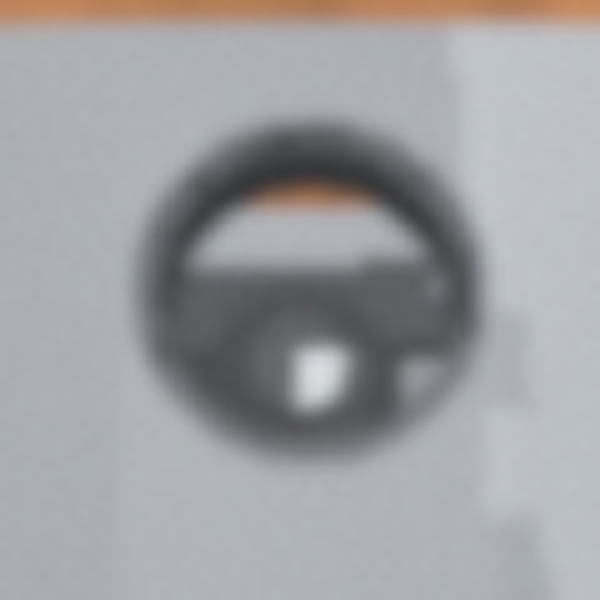

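```bash
python3 - <<'E'
from h import *
o=get_obs(); p=campose("wrist",o)
print(o["eef_pos"])
d=hit("wrist",[[321.2,107.5]],.042,p)[0]; h=hit("wrist",[[321,99]],o["eef_pos"][2]-.0788,p)[0]
print(d,h,(d-h)*1000)
E
```

```text
[0.61580445 0.23078469 0.17250066]
[0.61988442 0.3130808  0.042     ] [0.61963916 0.31205633 0.09370066] [  0.2452606    1.02447601 -51.7006627 ]
```

>>> send_rows --increments '[{"x": 0,"y": 0.001,"z": -0.01,"yaw": 0,"hand": 0.01},{"x": 0,"y": 0.001,"z": -0.02,"yaw": 0,"hand": 0.01},{"x": 0,"y": 0.001,"z": -0.03,"yaw": 0,"hand": 0.01},{"x": 0,"y": 0.001,"z": -0.03,"yaw": 0,"hand": 0.01},{"x": 0,"y": 0.001,"z": -0.03,"yaw": 0,"hand": 0.01}]'

```text
clock: 16.58
eef_pos: [0.6143, 0.2324, 0.1404]
tool_rot: [-0.489, -0.509, -0.49, 0.511]
force: [-0.8, 0.5, -3.2]
finger_gap: 0.0228
```

```bash
python3 look.py wrist16; python3 - <<'E'
from h import *
im=cv2.imread("pics/wrist16.png")[70:130,290:350]
cv2.imwrite("pics/z16.png",cv2.resize(im,None,fx=10,fy=10,interpolation=cv2.INTER_CUBIC))
o=get_obs(); print(o['eef_pos'],o['force'],o['finger_gap'])
im=read_camera("scene"); cv2.imwrite("pics/s16.png",cv2.resize(im[250:450,330:530,::-1],None,fx=3,fy=3,interpolation=cv2.INTER_CUBIC))
E
```

```text
16.5833 [0.61431299 0.23239359 0.14039615] jawdeg -2.313432909094303 [ 0.36  0.58 -0.06  0.93 -0.    1.97]
[0.6149556  0.2326896  0.14121016] [ 1.80950059  1.21275879 -2.35729017] 0.0230191199580631
```

View pics/z16.png

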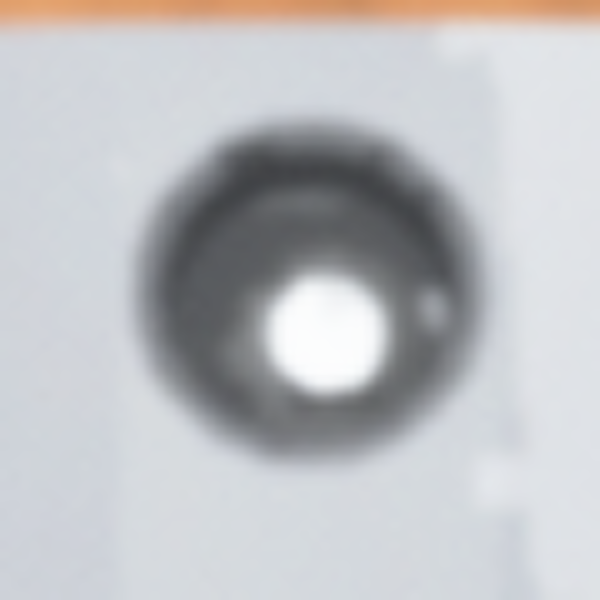

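View pics/s16.png

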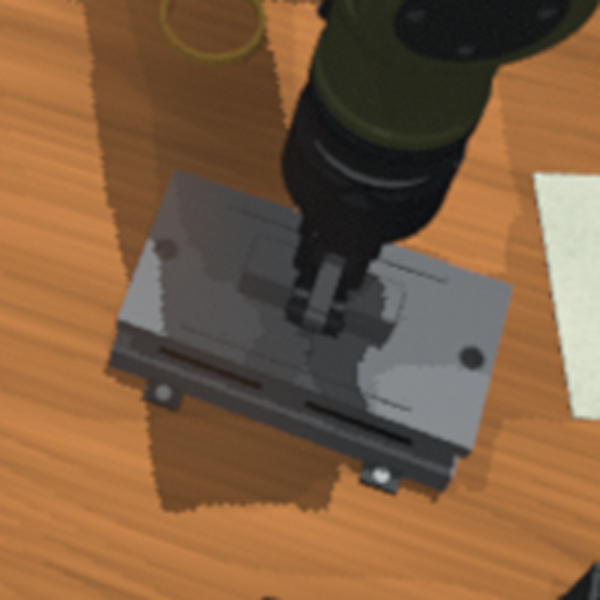

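```bash
python3 - <<'E'
from h import *
o=get_obs(); p=campose("wrist",o); print(o["eef_pos"])
d=hit("wrist",[[322.6,103.4]],.042,p)[0]; h=hit("wrist",[[321,99]],o["eef_pos"][2]-.0788,p)[0]
print(d,h,(d-h)*1000)
E
```

```text
[0.61535354 0.23292366 0.14178717]
[0.61973846 0.31442952 0.042     ] [0.61898925 0.31419151 0.06298717] [  0.74920769   0.23801222 -20.98716936]
```

>>> send_rows --increments '[{"x": 0.0005,"y": 0,"z": -0.005,"yaw": 0,"hand": 0.01},{"x": 0.0005,"y": 0,"z": -0.009,"yaw": 0,"hand": 0.01},{"x": 0.0005,"y": 0,"z": -0.012,"yaw": 0,"hand": 0.01},{"x": 0.0005,"y": 0,"z": -0.014,"yaw": 0,"hand": 0.01},{"x": 0.0005,"y": 0,"z": -0.014,"yaw": 0,"hand": 0.01}]'

```text
clock: 17.1
eef_pos: [0.6154, 0.2328, 0.1271]
tool_rot: [-0.49, -0.509, -0.49, 0.51]
force: [0.2, -0.3, -2.8]
finger_gap: 0.0227
```

```bash
python3 look.py wrist17; python3 - <<'E'
from h import *
im=cv2.imread("pics/wrist17.png")[70:130,290:350]
cv2.imwrite("pics/z17.png",cv2.resize(im,None,fx=10,fy=10,interpolation=cv2.INTER_CUBIC))
o=get_obs(); print(o['eef_pos'],o['force'],o['wrist_torque'],o['finger_gap'])
E
```

```text
17.1 [0.61535914 0.23281875 0.1271363 ] jawdeg -2.2973553488140204 [ 0.36  0.6  -0.07  0.9   0.    1.97]
[0.61556048 0.23288298 0.1275131 ] [-0.9147364  -0.43302221 -2.17750275] [-0.03097029  0.11179856 -0.04565544] 0.022510190808110606
```

View pics/z17.png

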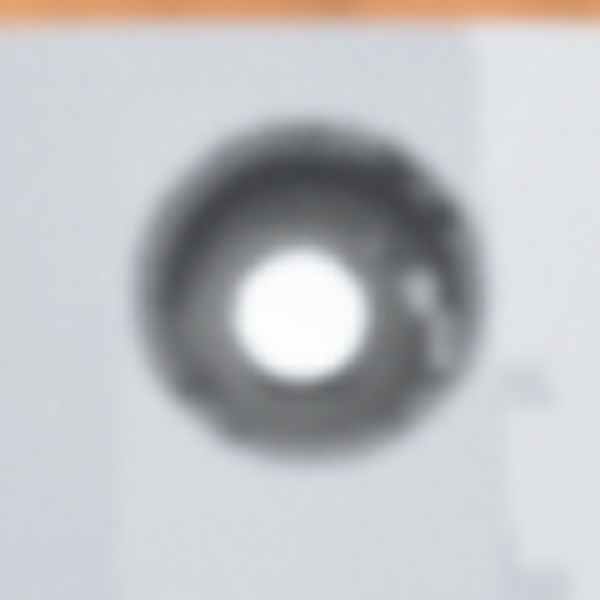

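>>> send_rows --increments '[{"x": 0,"y": 0,"z": -0.0015,"yaw": 0,"hand": 0.01},{"x": 0,"y": 0,"z": -0.003,"yaw": 0,"hand": 0.01},{"x": 0,"y": 0,"z": -0.0045,"yaw": 0,"hand": 0.01},{"x": 0,"y": 0,"z": -0.006,"yaw": 0,"hand": 0.01},{"x": 0,"y": 0,"z": -0.006,"yaw": 0,"hand": 0.01}]'

```text
clock: 17.57
eef_pos: [0.6156, 0.2328, 0.1222]
tool_rot: [-0.49, -0.51, -0.49, 0.51]
force: [-2.9, -1.9, 2.0]
finger_gap: 0.0228
```

>>> send_rows --increments '[{"x": 0,"y": 0,"z": -0.0015,"yaw": 0,"hand": 0.01},{"x": 0,"y": 0,"z": -0.003,"yaw": 0,"hand": 0.01},{"x": 0,"y": 0,"z": -0.004,"yaw": 0,"hand": 0.01},{"x": 0,"y": 0,"z": -0.005,"yaw": 0,"hand": 0.01},{"x": 0,"y": 0,"z": -0.005,"yaw": 0,"hand": 0.01}]'

```text
clock: 17.98
eef_pos: [0.6156, 0.2329, 0.1174]
tool_rot: [-0.49, -0.51, -0.49, 0.51]
force: [-4.6, -1.3, 6.2]
finger_gap: 0.0232
```

>>> send_rows --increments '[{"x": -0.0005,"y": 0,"z": -0.001,"yaw": 0,"hand": 0.01},{"x": -0.0005,"y": 0,"z": -0.002,"yaw": 0,"hand": 0.01},{"x": -0.0005,"y": 0,"z": -0.003,"yaw": 0,"hand": 0.01},{"x": -0.0005,"y": 0,"z": -0.004,"yaw": 0,"hand": 0.01},{"x": -0.0005,"y": 0,"z": -0.004,"yaw": 0,"hand": 0.01}]'

```text
clock: 18.4
eef_pos: [0.6155, 0.2328, 0.1148]
tool_rot: [0.49, 0.51, 0.49, -0.51]
force: [-5.9, -3.1, 11.9]
finger_gap: 0.023
```

>>> send_rows --increments '[{"x": 0,"y": 0,"z": -0.001,"yaw": 0,"hand": 0.01},{"x": 0,"y": 0,"z": -0.002,"yaw": 0,"hand": 0.01},{"x": 0,"y": 0,"z": -0.003,"yaw": 0,"hand": 0.01},{"x": 0,"y": 0,"z": -0.003,"yaw": 0,"hand": 0.01},{"x": 0,"y": 0,"z": -0.003,"yaw": 0,"hand": 0.01}]'

```text
clock: 18.82
eef_pos: [0.6154, 0.2327, 0.1148]
tool_rot: [0.49, 0.511, 0.489, -0.509]
force: [-10.5, -5.1, 27.0]
finger_gap: 0.0229
```

```bash
python3 - <<'E'
from h import *
o=get_obs(); print(o['eef_pos'],o['force'],o['wrist_torque'],o['finger_gap'])
im=read_camera("scene"); cv2.imwrite("pics/s18.png",cv2.resize(im[290:440,340:520,::-1],None,fx=4,fy=4,interpolation=cv2.INTER_CUBIC))
im=read_camera("wrist"); cv2.imwrite("pics/w18.png",im[:,:,::-1])
im=read_camera("top"); cv2.imwrite("pics/t18.png",im[:,:,::-1])
o=get_obs(); print(o['eef_pos'],o['force'],o['finger_gap'],o["clock"])
E
```

```text
[0.61542833 0.23272377 0.11475644] [-10.51616401  -5.05018121  26.96356916] [-0.97204426  2.31149206 -0.15203779] 0.02289462105149886
[0.61544591 0.23275921 0.11477416] [-11.01684861  -5.89398917  26.92784153] 0.02295192385484991 18.9667
```

View pics/s18.png

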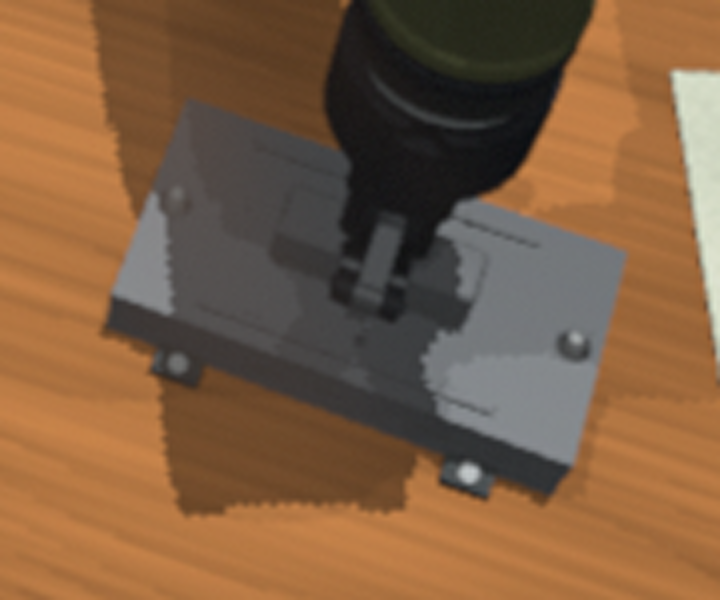

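View pics/w18.png

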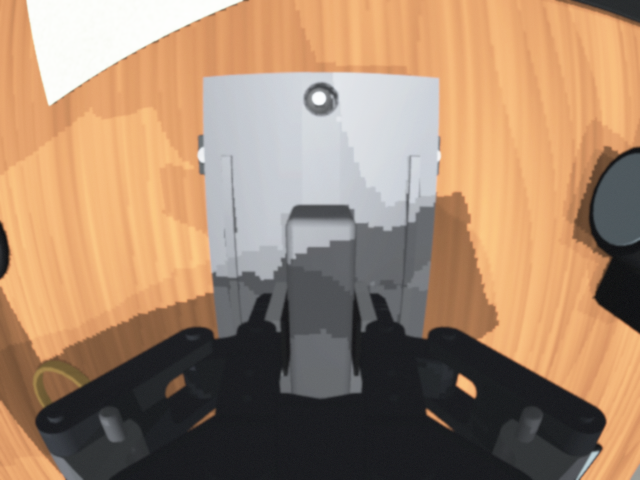

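View pics/t18.png

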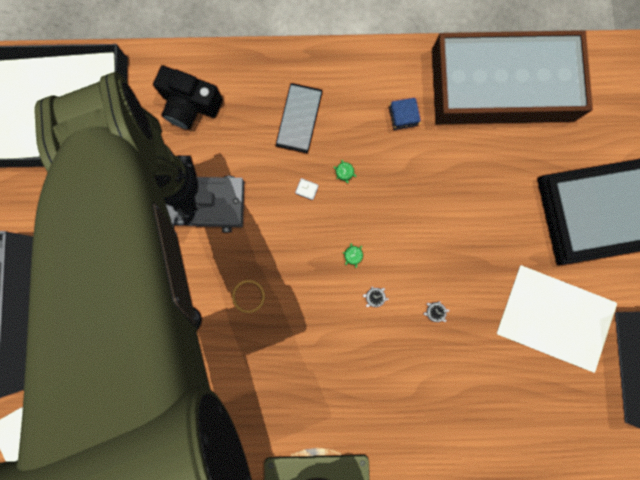

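```bash
python3 - <<'E'
from rig import *
print(finish_job()); o=get_obs(); print(o["clock"],o["eef_pos"],o["force"],o["finger_gap"])
E
```

```text
the job is handed in; nothing more can be done
None
the job is handed in; nothing more can be done
```

The case is packed and shut, and I handed it in at about 19 s with the gripper still pushing the cover down. The tool reports no verdict.

- **Watches:** two of the black round watch heads lie flat, one in each pocket, seen in the wrist picture before the cover went on. In the last top view the other two round watches, the two green look-alikes, the square watch and the bangle are where they started. The arm hid the lens cap in that view. The wrist views that showed it gave no sign it had moved.
- **Cover:** it went on rib side up over both dowels, whose tips show in both holes. The scene picture shows no gap between the halves.
- **Held shut:** pressing the command 3 mm further left the gripper at 0.1148 m, the height expected for a closed case. The measured push rose from 12 to 27 N, under the 40 N limit, and the grip on the rib stayed at 23 mm.

- **Odd readings:** the finger opening read about 36 mm on the 40 mm watches and 23 mm on the 24 mm rib; both grips held firm. About 12 N of sideways force remained on the tool at the end, most likely a hole bearing lightly on a dowel.
- **Refused calls:** the first three move calls were refused for a missing key and moved nothing.

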